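Set the photometer's filter wheel to the third filter and lock it

ROBOT

A 6-joint arm with a two-finger parallel gripper is mounted at the origin on the work surface. World frame = base frame: x ahead of the robot, y to its left, z up, the work surface at z = 0. Lengths are in mm, angles in rad, forces in N, time in s.
With the tool pointing down it reaches from about 275 to 750 mm from the base axis. Payload 10.2 kg.
Tool frame: the origin (TCP) lies between the finger pads; the fingertips stand 8 mm ahead of it and the grasp point (between the pads) lies 11 mm behind it; z points along the fingers, x is the direction in which the jaws open and shut, and the axes are right-handed (so a half turn about z gives the same grasp; the last joint's range is limited). The gripper opens to 85 mm and grips with 20 to 120 N. Pads are 22 mm wide; open, the fingers measure 114 mm over their backs; the gripper's body (76 mm by 85 mm) begins 54 mm behind the grasp point. The pads swing forward as they close: fully open they stand 13 mm farther back than shut.
Start: joints at [-1.372, 0.313, 1.498, -0, 1.331, -0.223], TCP at [214.925, -478.997, 239.294] pointing down, gripper open.
Joint ranges: [-2.94, 2.94], [-0.97, 2.17], [0.19, 2.56], [-1.23, 4.37], [0.02, 3.11], [-2.88, 2.88]. Speed limits (rad/s): [2.39, 2.39, 3.01, 3.14, 3.14, 3.14].

INTERFACE

Orientations are given as a unit quaternion [w, x, y, z].
In Python, from rig import sense, eyes, ctrl gives the robot as it stands.
- The arm moves only by the tool move_arm, never from a script. Its argument "rows" is a list that holds one entry, the list of rows, each a list of 5 numbers: the shift along the tool's x, y, z in mm, then the turn about the tool's z in units of 6 degrees (1.0 is 6 degrees), then the gripper command: -1 is shut, 1 is fully open, values between are in proportion. In form: [[[dx, dy, dz, roll, jaw], ...]]. A call has 1 to 12 rows; each row is the pose to reach, as a shift and turn from the pose measured when the call began, along the tool's axes at that moment; what a row does not reach only later rows make up. A row lasts 1/8 s, in which the tool goes at most 62.5 mm and 10.7 degrees, less where a joint would pass 70% of its speed; a pose out of reach is approached as far as the arm can. A call with a gripper value outside its range is refused whole. The fingers move at their own pace and stop on an object; "squeeze" is the grip in N (left out, the last holds). Time passes only in rows, so rows that repeat a pose let the fingers close. It gives the time, the measured TCP pose, the force and the opening at its end, in the units of the state.
- sense(): the state, without advancing time (a new reading comes with each control period).
- eyes.capture(name): name is "side" or "top" or "wrist"; returns a dict with "color" (480x640x3 uint8, blue, green, red), "vertical_fov" (degrees; the focal length in pixels is half the picture's height over the tangent of half this angle, whatever the lens; pixels are square), "cx", "cy" (the principal point, pixels), "k1" (the pictures are not rectified: a ray, as slopes to the right and down, at radius r is drawn at 1 + k1 r^2 times it, then the intrinsics apply), "xyz" and "attitude" of the camera in the world. Camera axes: x right, y down, z forward; pixel columns grow to the right and rows downward; lengths in mm; the calibration is good to about 2 mm. A picture is of the moment at which its call begins. There is no depth.
- ctrl.finish_job(): hands the job in, once; it reports no verdict.
The state is a dict: "time_s": time; "joints": joint angles; "dq": joint speeds; "tau": joint torques, N m; "eef_pos": TCP position; "ee_rot": TCP orientation; "force": force on the tool from outside, world axes, zero at the start; "wrist_torque": the same for the moment, N m; "grip_width": opening from 0.0 (shut) to 1.0 (fully open).
Only numpy, scipy, OpenCV 4.12 (cv2) and the standard library are available. Lean on these libraries where they do the work, as an engineer would, in place of code of your own. Each camera call takes 0.05 s, during which the arm holds its last target. There are 200 camera calls.

TASK

Set the photometer to its third filter: seen from above, turn the six-position filter wheel clockwise, click by click, until it comes up against its end stop and press it gently against the stop for a moment (about 10 N, so that you feel the stop and not just a click). Then turn it back anticlockwise by exactly three clicks, let it settle in its detent, and push the black locking plunger on the lamp head fully down. Never push the wheel or the plunger with more than 25 N, leave the bottles and glassware where they stand, and let go at the end.

Things in the scene. Friction and masses are not known exactly. Their poses are not given: they have to be found in the camera images.
- photometer: white bench photometer, fixed: housing 270 x 250 x 55 (its x from -120 to +150). Origin on the bench under the wheel's axis; z up; x points to the grey lamp head (block 44 wide, 60 to 145 from the axis, underside 12 above the wheel, top 105 above the bench). On top lies a flat filter wheel that turns 300 degrees about the vertical through the origin: six places, 0 to 5; it starts in 1, 2 or 3, now and then hung up between two
- wheel: bare aluminium filter wheel, 176 dia, 10 thick, upper face 72 above the bench; origin on its axis at its underside, 62 above the bench; z up; x points to the window that is under the head in place 0: its yaw from the photometer's x is 60 degrees x place, anticlockwise from above positive. Six equal windows lie at 0, 60, 120 ... degrees from this x
- peg (a point): upper end, on its axis, of one of the wheel's three equal upright steel pegs to push it round by: 10 dia, 35 tall, tops 107 above the bench, on a circle of 45 radius. They stand at 30 (this one), 150 and 270 degrees from the wheel's x, midway between windows
- detent (a point): point on the wheel's axis at its upper face (fixed). A spring pawl gives six clicks a turn; at rest a window lies under the head. Leaving a detent takes 4 to 6 N, pushed squarely at a peg, falling to nothing half way (30 degrees); then the wheel snaps on to the next detent by itself, about 60 degrees in all, and settles within 0.5 s
- hub (a point): top of the fixed hub cap (26 dia, its top 11 above the wheel) on the axis. The cap has a low steel stop finger (30 long from the axis, its top 8 above the wheel) that catches a small pin on the wheel: a hard end stop 3 to 17 degrees clockwise beyond place 0, set by hand, to be found by feel. Let go there, the wheel springs back to place 0 (this is not a click of the count)
- window_zero (a point): centre, on the wheel's upper face, of the window that is under the lamp head in place 0 (66 from the axis, 22 dia)
- window_three (a point): centre, on the wheel's upper face, of the window that is under the lamp head in place 3, three clicks from place 0 (66 from the axis, 22 dia)
- port (a point): the lamp's optical axis, fixed, at the wheel's upper face under the head: 66 from the wheel's axis along the photometer's x; the selected window lies here
- plunger: locking plunger, up at the start: 11 mm of travel straight down to a hard end. It takes 4 to 6 N all the way and stays where it is left; its pin enters a small hole in the wheel only when a window is rightly under the head. Origin at its pin's lower end: 75 above the bench when up, 64 when fully down. Its button is sprung, 2.5 N/mm for up to 6 mm, so that the force at the end rises softly
- plunger_top (a point): centre of the top of the plunger's round black button (22 dia, 13 tall), which stands up out of the lamp head 81 from the wheel's axis along the photometer's x; unpressed its top is 136 above the bench when the plunger is up, 125 when it is fully down (lower while it is being pressed)
- vial: small amber glass vial, 22 dia x 42 tall, standing on the left front corner of the photometer's housing; a bystander; origin at the centre of its underside
- jar: white jar with red cap, 60 dia x 75 tall, standing on the bench to the right of the photometer; a bystander; origin at the centre of its underside
- beaker: glass beaker, 66 dia x 80 tall, on the bench to the left of the photometer; a bystander; origin at the centre of its underside
- wash_bottle: white wash bottle, 66 dia x 170 tall, on the left of the bench; a bystander; origin at the centre of its underside
- amber_bottle: amber bottle, 72 dia x 150 tall, on the right of the bench; a bystander; origin at the centre of its underside

How it is judged:
By the outcome, as a careful person would: the job done as asked, in the order asked, and still so for the second after the job is handed in, with the robot touching nothing.
It also fails if it takes over 72 s, if anything falls off the work surface, if the arm or the gripper's body presses on something with over 40 N, if the wrist force passes 120 N, or if a joint passes its speed limit or range.

## Working session

There is one attempt and no reset: what is moved stays moved. The work goes in short steps, Python scripts to look and compute and a tool call to move; the robot and the scene stay as the last step left them, time stands still between calls to the robot, and variables do not carry over. Pictures are saved under pics/ and viewed, about 8 in all and at most 12, crops included, and the job is handed in when it is done.

Besides the shell and the picture viewer there is one more tool, called after ">>>" as a command line: name --argument value ..., lists and objects as JSON in quotes. move_arm: Moves the arm, as the interface text tells. Its arguments: {"type":"object","properties":{"rows":{"type":"array","items":{"type":"array","items":{"type":"array","items":{"type":"number"}}}},"squeeze":{"type":"number"}},"required":["rows"]}

```bash
mkdir -p pics; ls; cat > h.py <<'E'
import numpy as np, cv2
from scipy.spatial.transform import Rotation as R
from rig import sense, eyes, ctrl
def rot(a):
    a=np.array(a,float)
    return a if a.shape==(3,3) else R.from_quat(np.r_[a[1:],a[0]]).as_matrix()
def K(c):
    h,w=c['color'].shape[:2]; return h/2/np.tan(np.radians(c['vertical_fov'])/2)
def ray(c,uv,z):
    f=K(c); d=np.array([(uv[0]-c['cx'])/f,(uv[1]-c['cy'])/f]); s=d.copy()
    for _ in range(20): s=d/(1+c['k1']*(s@s))
    v=rot(c['attitude'])@np.r_[s,1]; p=np.array(c['xyz'],float); return p+v*(z-p[2])/v[2]
def proj(c,P):
    q=rot(c['attitude']).T@(np.array(P,float)-c['xyz']); s=q[:2]/q[2]; s=s*(1+c['k1']*(s@s)); return s*K(c)+[c['cx'],c['cy']]
E
python3 - <<'E'
from h import *
import pickle
print(sense())
for n in ['top','side']:
    c=eyes.capture(n); cv2.imwrite(f'pics/{n}0.png',c['color']); pickle.dump(c,open(f'{n}0.pkl','wb'))
    print({k:v for k,v in c.items() if k!='color'})
E
```

```text
pics
{'time_s': 0.0, 'joints': array([-1.37239924e+00,  3.13432849e-01,  1.49845470e+00,  6.57263070e-06,
        1.33101448e+00, -2.23417829e-01]), 'dq': array([ 0.00039662,  0.00165571, -0.00038968, -0.00021556,  0.00099318,
        0.00114824]), 'tau': array([-5.78218878e-04, -4.12265396e+01, -2.59742063e+01, -1.93321243e-04,
        4.13801288e-03, -2.55859402e-05]), 'eef_pos': array([ 214.87376157, -478.73197178,  238.73721953]), 'ee_rot': array([-4.70918944e-04,  8.39468561e-01, -5.43407865e-01, -4.54822753e-04]), 'force': array([0.34800451, 0.23161003, 0.54525047]), 'wrist_torque': array([ 0.00531075, -0.04020484, -0.00577733]), 'grip_width': 1.00017392801293}
{'vertical_fov': 47.658268287326834, 'cx': 318.17385497053584, 'cy': 241.93824076113333, 'k1': -0.08546771980673268, 'xyz': array([ 319.40091042,   15.86032772, 1426.63849109]), 'attitude': array([-0.05762344,  0.70963817, -0.69995574,  0.05617099])}
{'vertical_fov': 46.112433447072526, 'cx': 322.39295960017677, 'cy': 241.9170131161711, 'k1': 0.03586334516755022, 'xyz': array([121.73495503, 972.56563036, 734.96409161]), 'attitude': array([ 0.09836929, -0.18118052,  0.85321201, -0.47908911])}
```

View pics/top0.png

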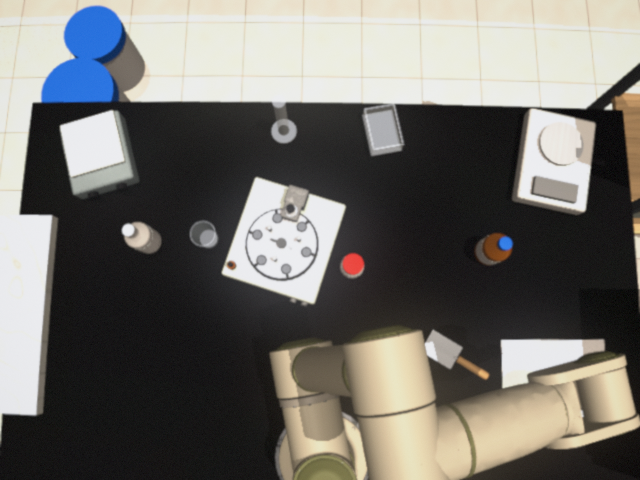

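View pics/side0.png

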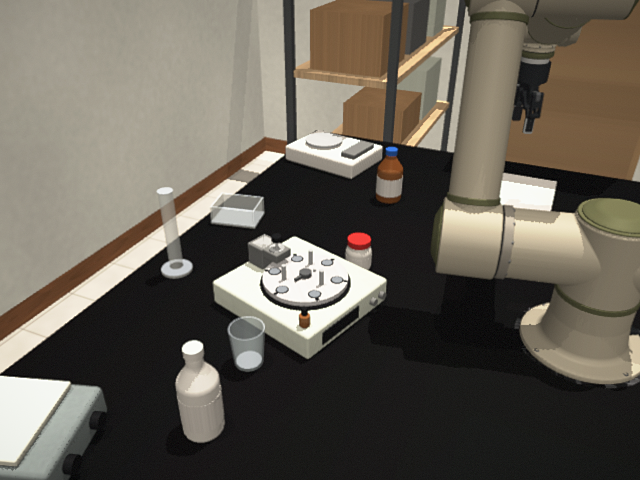

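Top: the wheel is centred near (282,243), the head near (293,201), the vial at (231,265), the jar at (352,265) and the beaker at (204,234). I'll enlarge this area.

```bash
python3 - <<'E'
from h import *
import pickle
c=pickle.load(open('top0.pkl','rb'))
im=c['color'][170:310,210:370]; cv2.imwrite('pics/topc.png',cv2.resize(im,None,fx=5,fy=5,interpolation=cv2.INTER_CUBIC)[:600])
c=pickle.load(open('side0.pkl','rb'))
im=c['color'][225:345,205:365]; cv2.imwrite('pics/sidec.png',cv2.resize(im,None,fx=5,fy=5,interpolation=cv2.INTER_CUBIC))
E
```

```text
(no output)
```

View pics/topc.png

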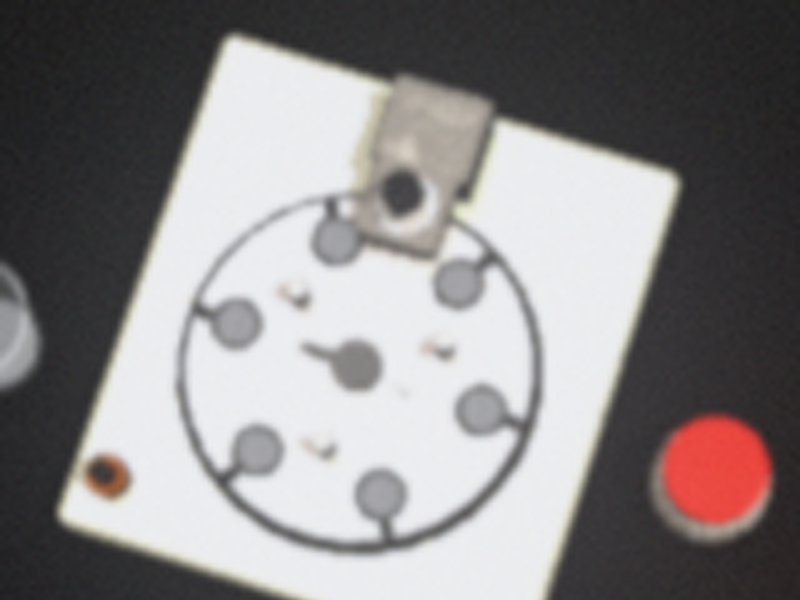

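View pics/sidec.png

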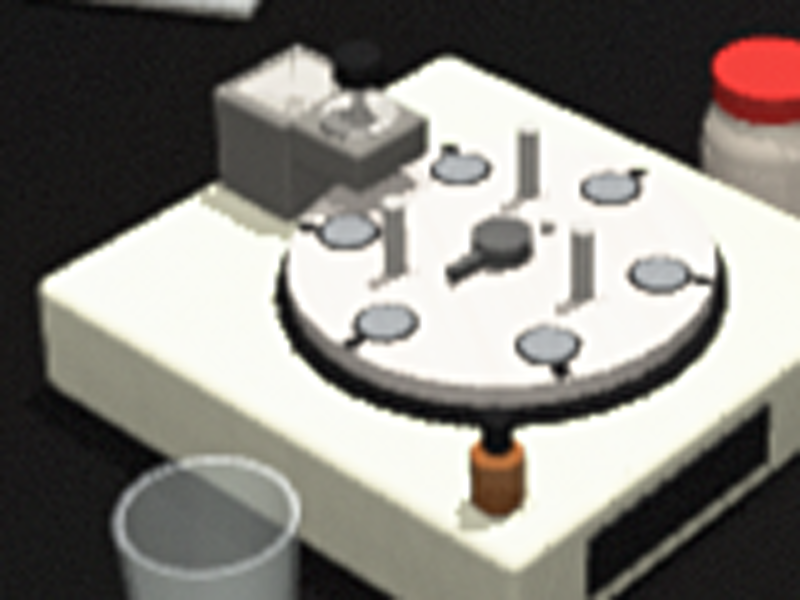

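The crops show all six windows, with the head midway between two of them, so the wheel is hung up between places. The pin at about (402,390) lies roughly 169° anticlockwise of the stop finger (tip at (305,348)), which suggests place ≈2.5. Next I fit the pose.

```bash
python3 - <<'E'
from h import *
import pickle
T=pickle.load(open('top0.pkl','rb'));S=pickle.load(open('side0.pkl','rb'))
tp=lambda p:((p[0]+.5)/5-.5+210,(p[1]+.5)/5-.5+170)
sp=lambda p:((p[0]+.5)/5-.5+205,(p[1]+.5)/5-.5+225)
wt=[(337,241),(459,284),(481,410),(381,494),(257,450),(237,324)]
ws=[(461,168),(611,187),(660,273),(548,345),(387,322),(348,231)]
def fit(P):
    P=np.array(P); c=P.mean(0); d=P-c; r=np.hypot(*d.T[:2]); a=np.degrees(np.arctan2(d[:,1],d[:,0]))
    print(c.round(1),r.round(1),a.round(1)); return c
ct=fit([ray(T,tp(p),72) for p in wt]); cs=fit([ray(S,sp(p),72) for p in ws])
for n,p,z in [('plT',tp((402,194)),136),('hub',tp((357,365)),83),('pegs',tp((290,288)),107),('p',tp((432,343)),107),('p',tp((315,440)),107),('pin',tp((402,390)),76),('fing',tp((307,348)),80)]:
    q=ray(T,p,z); d=q-ct; print(n,q.round(1),np.hypot(*d[:2]).round(1),np.degrees(np.arctan2(d[1],d[0])).round(1))
for n,p,z in [('plS',sp((358,52)),136),('hub',sp((505,228)),83),('peg',sp((528,133)),107),('peg',sp((396,203)),107),('peg',sp((582,233)),107),('pin',sp((546,229)),76),('fing',sp((452,270)),80)]:
    q=ray(S,p,z); d=q-cs; print(n,q.round(1),np.hypot(*d[:2]).round(1),np.degrees(np.arctan2(d[1],d[0])).round(1))
for cn in [(233,36),(678,178),(62,517)]: print('corner',ray(T,tp(cn),55).round(1))
E
```

```text
[535.7 113.2  72. ] [65.9 66.  65.8 65.8 66.1 65.7] [  11.   -49.1 -108.9 -168.8  130.7   71.3]
[535.5 112.7  72. ] [66.1 66.3 66.  66.4 66.1 66.3] [ -49.  -108.8 -168.8  130.8   71.4   10.9]
plT [610.8  89.6 136. ] 78.7 -17.4
hub [534.8 113.3  83. ] 0.9 178.0
pegs [569.1 145.7 107. ] 46.5 44.2
p [542.4  74.8 107. ] 39.0 -80.1
p [493.4 131.2 107. ] 45.9 157.0
pin [523.5  90.8  76. ] 25.5 -118.6
fing [543.6 138.9  80. ] 26.8 72.9
plS [612.3  89.  136. ] 80.4 -17.1
hub [535.1 111.   83. ] 1.8 -102.6
peg [541.   75.5 107. ] 37.6 -81.5
peg [567.1 144.6 107. ] 44.9 45.2
peg [490.8 133.4 107. ] 49.3 155.1
pin [523.7  95.5  76. ] 20.9 -124.2
fing [543.6 142.9  80. ] 31.2 74.8
corner [712.6 184.6  55. ]
corner [639.5 -48.3  55. ]
corner [459.  263.5  55. ]
```

```bash
cat >> h.py <<'E'
C=np.array([535.6,113.0]); PHI=-17.3
def rel(wps,jaw=-1,nd=1):
    "world waypoints (x,y,z,heading deg) -> rows from the present pose"
    s=sense(); M=rot(s['ee_rot']); p=s['eef_pos']; h=np.degrees(np.arctan2(M[1,0],M[0,0])); out=[]
    for x,y,z,H in wps:
        d=M.T@(np.array([x,y,z])-p); out.append([round(float(v),nd) for v in d]+[round(-(H-h)/6,2),jaw])
    print('t',round(s['time_s'],2),'p',p.round(1),'h',round(h,1),'F',s['force'].round(1),'j',s['joints'].round(2)); print(out)
def arc(r,a,z,dh=180): return [C[0]+r*np.cos(np.radians(a)),C[1]+r*np.sin(np.radians(a)),z,a+dh]
E
python3 - <<'E'
from h import *
rel([arc(40,-51,180)])
E
```

```text
t 0.1 p [ 214.9 -478.8  238.8] h -65.8 F [-0.2 -0.6  0.2] j [-1.37  0.31  1.5   0.    1.33 -0.22]
[[-369.9, -545.1, 59.4, np.float64(-32.47), -1]]
```

>>> move_arm --rows '[[[-34, -50, 0, -1.6, -1], [-67, -99, 0, -3.2, -1], [-101, -149, 0, -4.8, -1], [-134, -198, 0, -6.4, -1], [-168, -248, 0, -8, -1], [-202, -297, 0, -9.6, -1], [-235, -347, 0, -11.2, -1], [-269, -396, 0, -12.8, -1], [-303, -446, 0, -14.4, -1], [-336, -496, 0, -16, -1], [-370, -545, 0, -17.6, -1], [-370, -545, 30, -19.2, -1]]]'

```text
time_s: 1.6
eef_pos: [562.3, 85.1, 209.8]
ee_rot: [0.0, 0.907, 0.422, 0.002]
force: [-0.5, -0.2, -1.2]
grip_width: 0.001
```

```bash
python3 - <<'E'
from h import *
rel([arc(40,-51,180)])
E
```

```text
t 1.6 p [562.3  85.1 209.8] h 49.9 F [-0.5 -0.2 -1.2] j [-0.06  0.43  1.41  0.    1.3  -0.93]
[[-3.6, 0.8, 29.8, np.float64(-13.18), -1]]
```

>>> move_arm --rows '[[[-3.6, 0.8, 10, -1.6, -1], [-3.6, 0.8, 20, -3.2, -1], [-3.6, 0.8, 30, -4.8, -1], [-3.6, 0.8, 30, -6.4, -1], [-3.6, 0.8, 30, -8, -1], [-3.6, 0.8, 40, -9.6, -1], [-3.6, 0.8, 60, -11.2, -1], [-3.6, 0.8, 80, -13.2, -1], [-3.6, 0.8, 80, -13.2, -1]]]'

```text
time_s: 2.72
eef_pos: [560.1, 82.0, 128.4]
ee_rot: [-0.0, 0.43, 0.903, 0.001]
force: [-0.1, 0.6, 0.0]
grip_width: 0.004
```

```bash
python3 - <<'E'
from h import *
rel([arc(40,-51,94)]); c=eyes.capture('side'); im=c['color'][185:345,205:365]; cv2.imwrite('pics/s2.png',cv2.resize(im,(600,600),interpolation=cv2.INTER_CUBIC))
E
```

```text
t 2.73 p [560.1  82.  128.4] h 129.1 F [-0.1  0.6  0. ] j [-0.06  0.51  1.52  0.    1.12 -2.32]
[[-0.6, 0.5, 34.4, np.float64(0.02), -1]]
```

View pics/s2.png

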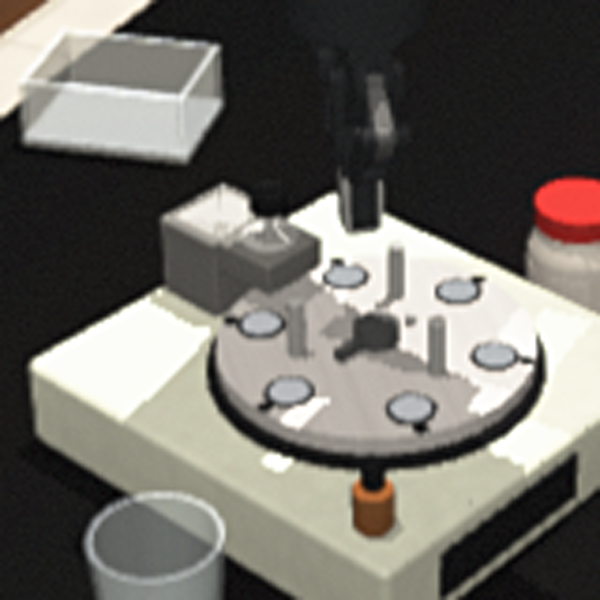

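The shut fingertips, at (360,225), hang free between the head and the peg. I descend and print the first arc.

>>> move_arm --rows '[[[-0.6, 0.5, 10, 0, -1], [-0.6, 0.5, 20, 0, -1], [-0.6, 0.5, 30, 0, -1], [-0.6, 0.5, 34, 0, -1], [-0.6, 0.5, 34, 0, -1]]]'

```text
time_s: 3.4
eef_pos: [561.5, 81.9, 95.3]
ee_rot: [0.001, 0.43, 0.903, 0.001]
force: [0.3, 0.3, -0.3]
grip_width: 0.004
```

```bash
python3 - <<'E'
from h import *
rel([arc(40,-51-3.5*i,94) for i in range(1,13)])
E
```

```text
t 3.4 p [561.5  81.9  95.3] h 129.0 F [ 0.3  0.3 -0.3] j [-0.06  0.55  1.54  0.    1.05 -2.32]
[[0.6, -3.0, 1.3, np.float64(0.59), -1], [0.8, -5.4, 1.3, np.float64(1.17), -1], [1.1, -7.8, 1.3, np.float64(1.76), -1], [1.7, -10.2, 1.3, np.float64(2.34), -1], [2.3, -12.6, 1.3, np.float64(2.92), -1], [3.1, -14.9, 1.3, np.float64(3.51), -1], [4.1, -17.1, 1.3, np.float64(4.09), -1], [5.2, -19.3, 1.3, np.float64(4.67), -1], [6.4, -21.4, 1.3, np.float64(5.26), -1], [7.7, -23.5, 1.3, np.float64(5.84), -1], [9.2, -25.4, 1.3, np.float64(6.42), -1], [10.8, -27.3, 1.3, np.float64(7.01), -1]]
```

>>> move_arm --rows '[[[0.6, -3, 1, 0.6, -1], [0.8, -5.4, 1, 1.2, -1], [1.1, -7.8, 1, 1.8, -1], [1.7, -10.2, 1, 2.3, -1], [2.3, -12.6, 1, 2.9, -1], [3.1, -14.9, 1, 3.5, -1], [4.1, -17.1, 1, 4.1, -1], [5.2, -19.3, 1, 4.7, -1], [6.4, -21.4, 1, 5.3, -1], [7.7, -23.5, 1, 5.8, -1], [9.2, -25.4, 1, 6.4, -1], [10.8, -27.3, 1, 7, -1]]]'

```text
time_s: 4.9
eef_pos: [534.7, 72.7, 94.9]
ee_rot: [0.002, 0.726, 0.688, 0.002]
force: [4.9, -1.1, -4.6]
grip_width: -0.003
```

```bash
python3 - <<'E'
from h import *
import pickle
M=rot(sense()['ee_rot']); print((M.T@sense()['force']).round(1))
c=eyes.capture('top'); pickle.dump(c,open('t3.pkl','wb'));im=c['color'][170:310,210:370]; cv2.imwrite('pics/t3.png',cv2.resize(im,(640,560),interpolation=cv2.INTER_CUBIC))
rel([arc(40,-93-3.5*i,94) for i in (1,12)])
E
```

```text
[-0.9  4.9  4.6]
t 4.95 p [534.3  72.8  94.8] h 86.8 F [ 3.7 -0.2 -1.9] j [-0.08  0.5   1.63  0.    1.   -1.6 ]
[[0.3, -3.3, 0.8, np.float64(0.54), -1], [10.4, -27.6, 0.7, np.float64(6.96), -1]]
```

View pics/t3.png

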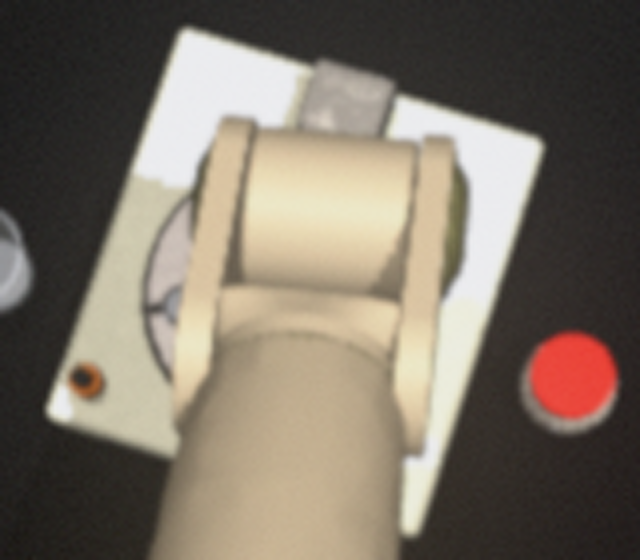

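Contact force is about 5 N, so the wheel is being pushed from place 2. The arm hides the wheel from the top camera, so I'll check progress with the side camera. On with the arc.

>>> move_arm --rows '[[[0.3, -3.3, 0.8, 0.5, -1], [0.6, -5.4, 0.8, 1.2, -1], [0.9, -7.8, 0.8, 1.8, -1], [1.4, -10.2, 0.8, 2.3, -1], [2, -12.6, 0.8, 2.9, -1], [2.8, -14.9, 0.8, 3.5, -1], [3.8, -17.2, 0.8, 4.1, -1], [4.9, -19.5, 0.8, 4.7, -1], [6.1, -21.6, 0.8, 5.3, -1], [7.4, -23.7, 0.8, 5.8, -1], [8.9, -25.7, 0.8, 6.4, -1], [10.4, -27.6, 0.8, 7, -1]]]'

```text
time_s: 6.45
eef_pos: [507.4, 84.8, 94.3]
ee_rot: [0.001, 0.925, 0.38, 0.003]
force: [-0.3, 0.2, 0.1]
grip_width: -0.003
```

```bash
python3 - <<'E'
from h import *
M=rot(sense()['ee_rot']); print((M.T@sense()['force']).round(1))
c=eyes.capture('side');im=c['color'][225:345,205:365]; cv2.imwrite('pics/s4.png',cv2.resize(im,(640,480),interpolation=cv2.INTER_CUBIC))
rel([arc(40,-135-3.5*i,94) for i in range(1,13)])
E
```

```text
[-0.1 -0.3 -0.1]
t 6.5 p [507.2  85.   94.3] h 44.6 F [-0.8  0.8 -0.6] j [-0.06  0.45  1.71  0.    0.97 -0.84]
[[-0.1, -2.2, 0.3, np.float64(0.51), -1], [0.1, -4.6, 0.2, np.float64(1.09), -1], [0.5, -7.0, 0.2, np.float64(1.68), -1], [1.0, -9.4, 0.2, np.float64(2.26), -1], [1.6, -11.8, 0.2, np.float64(2.84), -1], [2.4, -14.1, 0.2, np.float64(3.43), -1], [3.4, -16.4, 0.2, np.float64(4.01), -1], [4.4, -18.6, 0.2, np.float64(4.59), -1], [5.6, -20.7, 0.2, np.float64(5.18), -1], [6.9, -22.7, 0.2, np.float64(5.76), -1], [8.4, -24.7, 0.2, np.float64(6.34), -1], [9.9, -26.6, 0.2, np.float64(6.93), -1]]
```

View pics/s4.png

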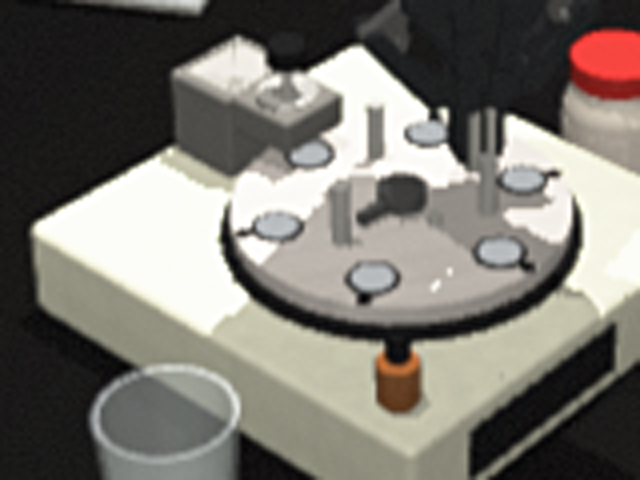

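The wheel has snapped to place 1: five windows show and one is under the head, with the force at zero.

>>> move_arm --rows '[[[-0.1, -2.2, 0.2, 0.5, -1], [0.1, -4.6, 0.2, 1.1, -1], [0.5, -7, 0.2, 1.7, -1], [1, -9.4, 0.2, 2.3, -1], [1.6, -11.8, 0.2, 2.8, -1], [2.4, -14.1, 0.2, 3.4, -1], [3.4, -16.4, 0.2, 4, -1], [4.4, -18.6, 0.2, 4.6, -1], [5.6, -20.7, 0.2, 5.2, -1], [6.9, -22.7, 0.2, 5.8, -1], [8.4, -24.7, 0.2, 6.3, -1], [9.9, -26.6, 0.2, 6.9, -1]]]'

```text
time_s: 8.0
eef_pos: [495.6, 110.7, 94.3]
ee_rot: [-0.0, 1.0, 0.027, 0.003]
force: [-0.4, -2.1, 0.5]
grip_width: 0.002
```

```bash
python3 - <<'E'
from h import *
M=rot(sense()['ee_rot']); print((M.T@sense()['force']).round(1))
rel([arc(40,-177-2.8*i,94) for i in range(1,13)])
E
```

```text
[-0.5  2.1 -0.5]
t 8.0 p [495.6 110.7  94.3] h 3.1 F [-0.4 -2.1  0.5] j [-0.01  0.44  1.73  0.    0.97 -0.07]
[[0.1, -2.2, 0.3, np.float64(0.49), -1], [0.2, -4.1, 0.3, np.float64(0.95), -1], [0.5, -6.0, 0.3, np.float64(1.42), -1], [0.8, -8.0, 0.3, np.float64(1.89), -1], [1.2, -9.9, 0.3, np.float64(2.35), -1], [1.8, -11.8, 0.3, np.float64(2.82), -1], [2.4, -13.6, 0.3, np.float64(3.29), -1], [3.1, -15.4, 0.3, np.float64(3.75), -1], [3.9, -17.2, 0.3, np.float64(4.22), -1], [4.8, -19.0, 0.3, np.float64(4.69), -1], [5.7, -20.7, 0.3, np.float64(5.15), -1], [6.8, -22.3, 0.3, np.float64(5.62), -1]]
```

>>> move_arm --rows '[[[0.1, -2.2, 0.2, 0.5, -1], [0.2, -4.1, 0.2, 1, -1], [0.5, -6, 0.2, 1.4, -1], [0.8, -8, 0.2, 1.9, -1], [1.2, -9.9, 0.2, 2.4, -1], [1.8, -11.8, 0.2, 2.8, -1], [1.8, -11.8, 0.2, 2.8, -1], [1.8, -11.8, 0.2, 2.8, -1]]]'

```text
time_s: 9.0
eef_pos: [496.9, 122.6, 94.2]
ee_rot: [-0.001, 0.993, -0.118, 0.003]
force: [-0.7, -0.3, -1.3]
grip_width: -0.002
```

```bash
python3 - <<'E'
from h import *
import pickle
M=rot(sense()['ee_rot']); print((M.T@sense()['force']).round(1))
c=eyes.capture('side');pickle.dump(c,open('s5.pkl','wb'));im=c['color'][225:345,205:365]; cv2.imwrite('pics/s5.png',cv2.resize(im,(800,600),interpolation=cv2.INTER_CUBIC))
rel([arc(40,-193.8-1.5*i,94) for i in range(1,13)],nd=2)
E
```

```text
[-0.6  0.5  1.3]
t 9.05 p [496.8 122.5  94.2] h -13.6 F [-0.8  0.5  0.6] j [0.01 0.45 1.72 0.   0.97 0.25]
[[-0.07, -1.03, 0.2, np.float64(0.28), -1], [-0.02, -2.08, 0.2, np.float64(0.53), -1], [0.05, -3.13, 0.2, np.float64(0.78), -1], [0.15, -4.17, 0.21, np.float64(1.03), -1], [0.28, -5.21, 0.21, np.float64(1.28), -1], [0.43, -6.24, 0.21, np.float64(1.53), -1], [0.61, -7.27, 0.22, np.float64(1.78), -1], [0.82, -8.3, 0.22, np.float64(2.03), -1], [1.05, -9.32, 0.22, np.float64(2.28), -1], [1.32, -10.34, 0.22, np.float64(2.53), -1], [1.6, -11.34, 0.23, np.float64(2.78), -1], [1.92, -12.34, 0.23, np.float64(3.03), -1]]
```

View pics/s5.png

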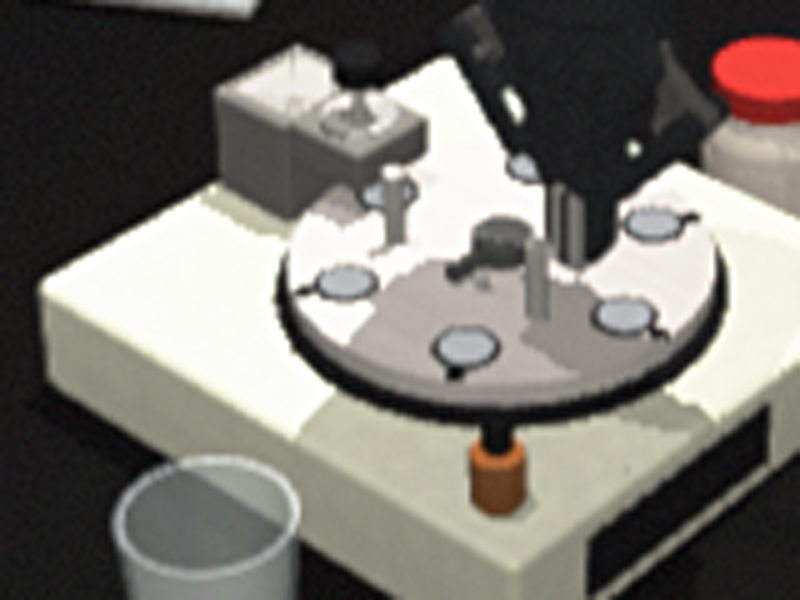

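The wheel is at place 0: a window is under the head, and the pin at (484,283) is close to the stop finger (455,272). From here I feel for the stop in small steps.

>>> move_arm --rows '[[[0, -1, 0.2, 0.3, -1], [0, -2.1, 0.2, 0.5, -1], [0.1, -3.1, 0.2, 0.8, -1], [0.2, -4.2, 0.2, 1, -1], [0.3, -5.2, 0.2, 1.3, -1], [0.4, -6.2, 0.2, 1.5, -1], [0.6, -7.3, 0.2, 1.8, -1], [0.8, -8.3, 0.2, 2, -1], [0.9, -9, 0.2, 2.2, -1], [0.9, -9, 0.2, 2.2, -1]]]'

```text
time_s: 10.3
eef_pos: [499.8, 131.1, 94.0]
ee_rot: [-0.001, 0.973, -0.232, 0.002]
force: [0.1, -0.3, -0.3]
grip_width: -0.001
```

```bash
cat > st.py <<'E'
from h import *
F=[]
for _ in range(1):
    s=sense()
M=rot(s['ee_rot']); d=s['eef_pos'][:2]-C
print('Ftool',(M.T@s['force']).round(1),'ang',np.degrees(np.arctan2(d[1],d[0])).round(2),'r',np.hypot(*d).round(1)); rel([])
E
python3 st.py
```

```text
Ftool [0.2 0.2 0.3] ang 153.15 r 40.1
t 10.3 p [499.8 131.1  94. ] h -26.8 F [ 0.1 -0.3 -0.3] j [0.03 0.46 1.7  0.   0.97 0.5 ]
[]
```

>>> move_arm --rows '[[[0, -0.7, 0, 0.2, -1], [0, -1.4, 0, 0.3, -1], [0.1, -2, 0, 0.5, -1], [0.1, -2, 0, 0.5, -1]]]'

```text
time_s: 10.8
eef_pos: [500.5, 132.7, 94.0]
ee_rot: [-0.001, 0.966, -0.257, 0.002]
force: [-3.8, -3.6, 1.6]
grip_width: -0.002
```

```bash
python3 st.py
```

```text
Ftool [-1.5  5.  -1.6] ang 150.66 r 40.2
t 10.8 p [500.5 132.7  94. ] h -29.8 F [-3.8 -3.6  1.6] j [0.03 0.46 1.7  0.   0.98 0.55]
[]
```

>>> move_arm --rows '[[[0, -0.5, 0, 0.1, -1], [0, -1, 0, 0.2, -1], [0, -1, 0, 0.2, -1]]]'

```text
time_s: 11.18
eef_pos: [501.0, 133.5, 94.0]
ee_rot: [-0.001, 0.964, -0.267, 0.002]
force: [-1.9, -3.8, 2.6]
grip_width: -0.001
```

```bash
python3 st.py
```

```text
Ftool [ 0.3  4.3 -2.6] ang 149.28 r 40.2
t 11.18 p [501.  133.5  94. ] h -31.0 F [-1.9 -3.8  2.6] j [0.03 0.46 1.7  0.   0.98 0.58]
[]
```

>>> move_arm --rows '[[[0, -0.6, 0, 0.1, -1], [0, -1.1, 0, 0.2, -1], [0, -1.1, 0, 0.2, -1]]]'

```text
time_s: 11.55
eef_pos: [501.7, 134.5, 94.0]
ee_rot: [-0.001, 0.961, -0.278, 0.002]
force: [-2.6, -3.2, 1.2]
grip_width: -0.003
```

```bash
python3 st.py
```

```text
Ftool [-0.5  4.1 -1.3] ang 147.65 r 40.2
t 11.55 p [501.7 134.5  94. ] h -32.2 F [-2.6 -3.2  1.2] j [0.04 0.46 1.7  0.   0.98 0.6 ]
[]
```

>>> move_arm --rows '[[[0, -0.6, 0, 0.1, -1], [0, -1.1, 0, 0.2, -1], [0, -1.1, 0, 0.2, -1]]]'

```text
time_s: 11.92
eef_pos: [502.4, 135.5, 93.9]
ee_rot: [-0.001, 0.958, -0.288, 0.002]
force: [-1.5, -3.8, 0.3]
grip_width: 0.003
```

```bash
python3 st.py
```

```text
Ftool [ 0.8  4.1 -0.3] ang 145.93 r 40.1
t 11.93 p [502.4 135.5  93.9] h -33.4 F [-1.5 -3.8  0.3] j [0.04 0.46 1.69 0.   0.98 0.62]
[]
```

>>> move_arm --rows '[[[0, -0.6, 0, 0.1, -1], [0, -1.1, 0, 0.3, -1], [0, -1.1, 0, 0.3, -1]]]'

```text
time_s: 12.3
eef_pos: [503.1, 136.5, 94.0]
ee_rot: [-0.001, 0.953, -0.303, 0.002]
force: [-1.5, -4.1, 1.5]
grip_width: -0.004
```

```bash
python3 st.py
```

```text
Ftool [ 1.1  4.2 -1.5] ang 144.16 r 40.1
t 12.3 p [503.1 136.5  94. ] h -35.3 F [-1.5 -4.1  1.5] j [0.04 0.47 1.69 0.   0.98 0.66]
[]
```

>>> move_arm --rows '[[[0, -0.6, 0, 0.1, -1], [0, -1.1, 0, 0.3, -1], [0, -1.1, 0, 0.3, -1]]]'

```text
time_s: 12.68
eef_pos: [503.8, 137.5, 94.0]
ee_rot: [-0.001, 0.948, -0.318, 0.002]
force: [-1.6, -2.7, 1.7]
grip_width: -0.0
```

```bash
python3 st.py
```

```text
Ftool [ 0.3  3.2 -1.7] ang 142.44 r 40.2
t 12.68 p [503.8 137.5  94. ] h -37.1 F [-1.6 -2.7  1.7] j [0.04 0.47 1.69 0.   0.98 0.69]
[]
```

>>> move_arm --rows '[[[0, -0.6, 0, 0.1, -1], [0, -1.1, 0, 0.3, -1], [0, -1.1, 0, 0.3, -1]]]'

```text
time_s: 13.05
eef_pos: [504.5, 138.5, 94.0]
ee_rot: [-0.001, 0.943, -0.333, 0.002]
force: [-2.6, -2.7, 0.7]
grip_width: 0.001
```

```bash
python3 st.py
```

```text
Ftool [-0.3  3.7 -0.7] ang 140.66 r 40.2
t 13.05 p [504.5 138.5  94. ] h -38.9 F [-2.6 -2.7  0.7] j [0.04 0.47 1.69 0.   0.98 0.72]
[]
```

>>> move_arm --rows '[[[0, -0.6, 0, 0.1, -1], [0, -1.1, 0, 0.3, -1], [0, -1.1, 0, 0.3, -1]]]'

```text
time_s: 13.42
eef_pos: [504.8, 139.2, 93.9]
ee_rot: [-0.001, 0.937, -0.348, 0.002]
force: [-4.3, -5.4, 2.7]
grip_width: -0.003
```

```bash
python3 st.py
```

```text
Ftool [ 0.3  6.8 -2.7] ang 139.62 r 40.4
t 13.43 p [504.8 139.2  93.9] h -40.7 F [-4.3 -5.4  2.7] j [0.04 0.47 1.68 0.   0.98 0.76]
[]
```

The force has risen to 6.8 N and the advance has shortened: this is the stop. Now the press.

>>> move_arm --rows '[[[0, -0.4, 0, 0, -1], [0, -0.7, 0, 0, -1], [0, -0.7, 0, 0, -1], [0, -0.7, 0, 0, -1]]]'

```text
time_s: 13.92
eef_pos: [504.9, 139.3, 93.9]
ee_rot: [-0.0, 0.937, -0.348, 0.002]
force: [-3.8, -5.1, 2.7]
grip_width: 0.001
```

```bash
python3 st.py
```

```text
Ftool [ 0.5  6.3 -2.7] ang 139.4 r 40.4
t 13.93 p [504.9 139.3  93.9] h -40.7 F [-3.8 -5.1  2.7] j [ 0.05  0.47  1.68 -0.    0.99  0.76]
[]
```

>>> move_arm --rows '[[[0, -0.6, 0, 0, -1], [0, -1.1, 0, 0, -1], [0, -1.1, 0, 0, -1], [0, -1.1, 0, 0, -1]]]'

```text
time_s: 14.42
eef_pos: [505.1, 139.5, 93.9]
ee_rot: [0.001, 0.937, -0.348, 0.001]
force: [-5.8, -8.4, 3.5]
grip_width: -0.0
```

```bash
python3 st.py
```

```text
Ftool [ 1.1 10.1 -3.5] ang 138.98 r 40.4
t 14.43 p [505.1 139.5  93.9] h -40.8 F [-5.8 -8.4  3.5] j [ 0.05  0.47  1.68 -0.    0.99  0.76]
[]
```

>>> move_arm --rows '[[[0, -0.7, 0, 0, -1], [0, -1.3, 0, 0, -1], [0, -1.3, 0, 0, -1], [0, -1.3, 0, 0, -1], [0, -1.3, 0, 0, -1]]]'

```text
time_s: 15.05
eef_pos: [505.3, 139.6, 93.9]
ee_rot: [0.002, 0.937, -0.348, 0.0]
force: [-7.2, -9.6, 5.2]
grip_width: 0.001
```

```bash
python3 st.py;  python3 - <<'E'
from h import *
import pickle
c=eyes.capture('side');im=c['color'][225:345,205:365]; cv2.imwrite('pics/s6.png',cv2.resize(im,(800,600),interpolation=cv2.INTER_CUBIC))
E
```

```text
Ftool [ 0.8 12.  -5.1] ang 138.68 r 40.3
t 15.05 p [505.3 139.6  93.9] h -40.8 F [-7.2 -9.6  5.2] j [ 0.05  0.47  1.68 -0.    0.99  0.76]
[]
```

View pics/s6.png

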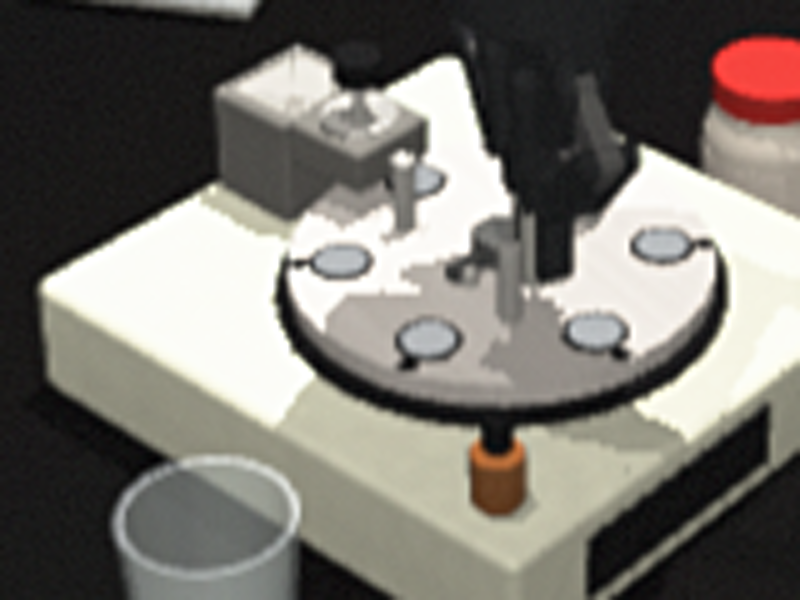

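The wheel is pressed on the stop at 12 N, and the pin touches the stop finger. I ease off so the wheel follows back to place 0, then lift and move to the other side of the peg.

>>> move_arm --rows '[[[0, 1.5, 0, -0.4, -1], [0.1, 3, 0, -0.7, -1], [0.3, 4.8, 0, -1.1, -1], [0.5, 6.5, 0, -1.6, -1], [1, 8.5, 0, -2, -1], [1.6, 10.5, 0, -2.5, -1], [2, 12, 0, -2.9, -1], [2.4, 13.7, 0, -3.3, -1], [2.4, 13.7, 0, -3.3, -1], [2.4, 13.7, -15, -3.3, -1], [2.4, 13.7, -30, -3.3, -1], [2.4, 13.7, -42, -3.3, -1]]]'

```text
time_s: 16.6
eef_pos: [498.6, 128.0, 137.6]
ee_rot: [0.002, 0.983, -0.182, 0.001]
force: [1.2, -0.1, -0.1]
grip_width: 0.001
```

```bash
python3 st.py;  python3 - <<'E'
from h import *
rel([arc(40,a,z,-180) for a,z in ((145,136),(130,136),(115,136),(103,136),(103,120),(103,105),(103,94))])
E
```

```text
Ftool [ 1.1 -0.3  0.1] ang 157.99 r 39.9
t 16.6 p [498.6 128.  137.6] h -21.0 F [ 1.2 -0.1 -0.1] j [ 0.03  0.4   1.67 -0.    1.08  0.39]
[]
t 16.6 p [498.6 128.  137.6] h -21.0 F [ 1.2 -0.1 -0.1] j [ 0.03  0.4   1.67 -0.    1.08  0.39]
[[1.1, -9.0, 1.6, np.float64(2.34), -1], [4.9, -18.7, 1.5, np.float64(4.84), -1], [11.2, -27.1, 1.5, np.float64(7.34), -1], [17.6, -32.5, 1.5, np.float64(9.34), -1], [17.5, -32.5, 17.5, np.float64(9.34), -1], [17.5, -32.5, 32.5, np.float64(9.34), -1], [17.5, -32.6, 43.5, np.float64(9.34), -1]]
```

>>> move_arm --rows '[[[1, -9, 1, 1.7, -1], [4.9, -18.7, 1, 3.4, -1], [11.2, -27, 1, 5.1, -1], [17.5, -32.5, 1, 6.8, -1], [17.5, -32.5, 1, 8.4, -1], [17.5, -32.5, 1, 9.3, -1], [17.5, -32.5, 17, 9.3, -1], [17.5, -32.5, 32, 9.3, -1], [17.5, -32.5, 43, 9.3, -1], [17.5, -32.5, 43, 9.3, -1]]]'

```text
time_s: 17.85
eef_pos: [526.1, 151.8, 93.4]
ee_rot: [0.002, 0.784, -0.621, 0.001]
force: [0.1, -1.4, 0.6]
grip_width: 0.003
```

```bash
python3 st.py;  python3 - <<'E'
from h import *
rel([arc(40,103+3.5*i,94,-180) for i in range(1,13)])
E
```

```text
Ftool [ 1.4  0.2 -0.6] ang 103.74 r 40.0
t 17.85 p [526.1 151.8  93.4] h -76.7 F [ 0.1 -1.4  0.6] j [ 0.07  0.52  1.6  -0.    1.02  1.41]
[]
t 17.85 p [526.1 151.8  93.4] h -76.7 F [ 0.1 -1.4  0.6] j [ 0.07  0.52  1.6  -0.    1.02  1.41]
[[0.0, 1.9, -0.6, np.float64(-0.54), -1], [0.3, 4.4, -0.6, np.float64(-1.12), -1], [0.6, 6.8, -0.6, np.float64(-1.71), -1], [1.1, 9.2, -0.6, np.float64(-2.29), -1], [1.8, 11.5, -0.6, np.float64(-2.87), -1], [2.6, 13.8, -0.5, np.float64(-3.46), -1], [3.5, 16.1, -0.5, np.float64(-4.04), -1], [4.6, 18.3, -0.5, np.float64(-4.62), -1], [5.8, 20.4, -0.5, np.float64(-5.21), -1], [7.1, 22.5, -0.5, np.float64(-5.79), -1], [8.6, 24.4, -0.5, np.float64(-6.37), -1], [10.1, 26.3, -0.5, np.float64(-6.96), -1]]
```

>>> move_arm --rows '[[[0, 1.9, 0, -0.5, -1], [0.3, 4.4, 0, -1.1, -1], [0.6, 6.8, 0, -1.7, -1], [1.1, 9.2, 0, -2.3, -1], [1.8, 11.5, 0, -2.9, -1], [2.6, 13.8, 0, -3.5, -1], [3.5, 16.1, 0, -4, -1], [4.6, 18.3, 0, -4.6, -1], [5.8, 20.4, 0, -5.2, -1], [7.1, 22.5, 0, -5.8, -1], [8.6, 24.4, 0, -6.4, -1], [10.1, 26.3, 0, -7, -1]]]'

```text
time_s: 19.35
eef_pos: [503.2, 136.0, 94.0]
ee_rot: [0.002, 0.955, -0.297, 0.001]
force: [0.2, 1.6, -0.7]
grip_width: -0.001
```

```bash
python3 st.py;  python3 - <<'E'
from h import *
rel([arc(40,145+2*i,94,-180) for i in range(1,5)])
E
```

```text
Ftool [-0.8 -1.5  0.7] ang 144.59 r 39.8
t 19.35 p [503.2 136.   94. ] h -34.6 F [ 0.2  1.6 -0.7] j [ 0.04  0.47  1.69 -0.    0.99  0.65]
[]
t 19.35 p [503.2 136.   94. ] h -34.6 F [ 0.2  1.6 -0.7] j [ 0.04  0.47  1.69 -0.    0.99  0.65]
[[-0.2, 1.7, -0.0, np.float64(-0.27), -1], [-0.2, 3.1, -0.0, np.float64(-0.6), -1], [-0.1, 4.5, -0.0, np.float64(-0.93), -1], [0.1, 5.9, -0.0, np.float64(-1.27), -1]]
```

Near the halfway point. I push a little past it, then let the wheel settle.

>>> move_arm --rows '[[[-0.2, 1.7, 0, -0.3, -1], [-0.2, 3.1, 0, -0.6, -1], [-0.1, 4.5, 0, -0.9, -1], [0.1, 5.9, 0, -1.3, -1], [0.1, 5.9, 0, -1.3, -1], [0.1, 5.9, 0, -1.3, -1], [0.1, 5.9, 0, -1.3, -1], [0.1, 5.9, 0, -1.3, -1]]]'

```text
time_s: 20.35
eef_pos: [500.0, 131.1, 94.0]
ee_rot: [0.002, 0.973, -0.232, 0.001]
force: [-0.1, 0.7, -0.2]
grip_width: -0.001
```

```bash
python3 st.py;  python3 - <<'E'
from h import *
c=eyes.capture('side');im=c['color'][225:345,205:365]; cv2.imwrite('pics/s7.png',cv2.resize(im,(800,600),interpolation=cv2.INTER_CUBIC))
rel([arc(40,153+4*i,94,-180) for i in range(1,13)])
E
```

```text
Ftool [-0.4 -0.6  0.2] ang 153.05 r 40.0
t 20.35 p [500.  131.1  94. ] h -26.8 F [-0.1  0.7 -0.2] j [ 0.03  0.46  1.7  -0.    0.98  0.5 ]
[]
t 20.4 p [499.9 131.1  93.9] h -26.8 F [ 0.2  0.3 -0.5] j [ 0.03  0.46  1.7  -0.    0.98  0.5 ]
[[0.1, 2.8, -0.1, np.float64(-0.63), -1], [0.4, 5.5, -0.0, np.float64(-1.3), -1], [0.9, 8.3, -0.0, np.float64(-1.97), -1], [1.5, 11.0, -0.0, np.float64(-2.63), -1], [2.4, 13.6, -0.0, np.float64(-3.3), -1], [3.4, 16.2, -0.0, np.float64(-3.97), -1], [4.6, 18.8, -0.0, np.float64(-4.63), -1], [6.0, 21.2, 0.0, np.float64(-5.3), -1], [7.6, 23.5, 0.0, np.float64(-5.97), -1], [9.3, 25.7, 0.0, np.float64(-6.63), -1], [11.1, 27.8, 0.0, np.float64(-7.3), -1], [13.1, 29.7, 0.0, np.float64(-7.97), -1]]
```

View pics/s7.png

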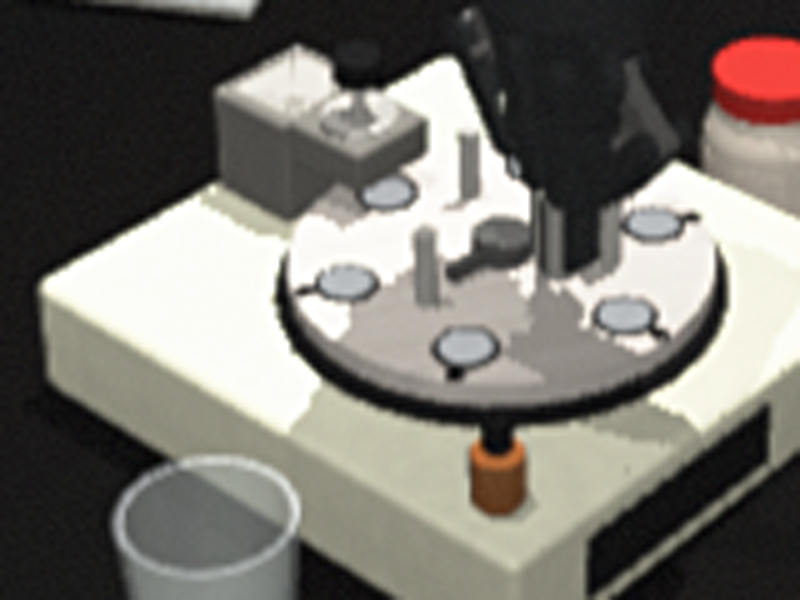

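First click done: the windows are back in detent and the pegs have moved 60°. Now the second.

>>> move_arm --rows '[[[0.1, 2.8, 0, -0.6, -1], [0.4, 5.5, 0, -1.3, -1], [0.9, 8.3, 0, -2, -1], [1.5, 11, 0, -2.6, -1], [2.4, 13.6, 0, -3.3, -1], [3.4, 16.2, 0, -4, -1], [4.6, 18.8, 0, -4.6, -1], [6, 21.2, 0, -5.3, -1], [7.6, 23.5, 0, -6, -1], [9.3, 25.7, 0, -6.6, -1], [11.1, 27.8, 0, -7.3, -1], [13.1, 29.7, 0, -8, -1]]]'

```text
time_s: 21.9
eef_pos: [498.1, 99.0, 94.0]
ee_rot: [0.001, 0.983, 0.185, -0.0]
force: [-0.1, 1.0, -1.1]
grip_width: 0.001
```

```bash
python3 st.py;  python3 - <<'E'
from h import *
rel([arc(40,201+2.4*i,94,-180) for i in range(1,6)])
E
```

```text
Ftool [ 0.2 -1.   1.1] ang -159.52 r 40.1
t 21.9 p [498.1  99.   94. ] h 21.3 F [-0.1  1.  -1.1] j [-0.03  0.44  1.73 -0.    0.97 -0.4 ]
[]
t 21.9 p [498.1  99.   94. ] h 21.3 F [-0.1  1.  -1.1] j [-0.03  0.44  1.73 -0.    0.97 -0.4 ]
[[0.1, 2.0, 0.0, np.float64(-0.34), -1], [0.2, 3.7, 0.0, np.float64(-0.74), -1], [0.3, 5.4, 0.0, np.float64(-1.14), -1], [0.6, 7.0, 0.0, np.float64(-1.54), -1], [0.9, 8.7, 0.0, np.float64(-1.94), -1]]
```

>>> move_arm --rows '[[[0.1, 2, 0, -0.3, -1], [0.2, 3.7, 0, -0.7, -1], [0.3, 5.4, 0, -1.1, -1], [0.6, 7, 0, -1.5, -1], [0.9, 8.7, 0, -1.9, -1], [0.9, 8.7, 0, -1.9, -1], [0.9, 8.7, 0, -1.9, -1], [0.9, 8.7, 0, -1.9, -1], [0.9, 8.7, 0, -1.9, -1]]]'

```text
time_s: 23.02
eef_pos: [502.1, 91.2, 94.0]
ee_rot: [0.001, 0.959, 0.282, -0.0]
force: [0.4, -0.3, 0.2]
grip_width: 0.003
```

```bash
python3 st.py;  python3 - <<'E'
from h import *
c=eyes.capture('side'); a=cv2.imread('pics/s7.png')
cv2.imwrite('pics/s8.png',cv2.resize(c['color'][225:345,205:365],(800,600),interpolation=cv2.INTER_CUBIC))
# window + peg check by template: predicted peg tops in place 2 vs grey/brightness
for pl in (1,2,3):
    for k in (30,150,270):
        w=np.radians(PHI+60*pl+k); P=[C[0]+45*np.cos(w),C[1]+45*np.sin(w)]
        col=[c['color'][int(round(v)),int(round(u))].mean().round() for u,v in [proj(c,[*P,z]) for z in (80,85,90,95,100,104)]]
        print(pl,k,np.round(proj(c,[*P,107])),col)
rel([arc(40,213+4*i,94,-180) for i in range(1,13)])
E
```

```text
Ftool [ 0.2  0.5 -0.2] ang -147.02 r 40.0
t 23.02 p [502.1  91.2  94. ] h 32.7 F [ 0.4 -0.3  0.2] j [-0.05  0.45  1.72 -0.    0.97 -0.62]
[]
1 30 [289. 270.] [np.float64(175.0), np.float64(179.0), np.float64(180.0), np.float64(181.0), np.float64(170.0), np.float64(233.0)]
1 150 [327. 263.] [np.float64(138.0), np.float64(245.0), np.float64(216.0), np.float64(120.0), np.float64(126.0), np.float64(128.0)]
1 270 [298. 250.] [np.float64(250.0), np.float64(250.0), np.float64(250.0), np.float64(249.0), np.float64(250.0), np.float64(250.0)]
2 30 [312. 273.] [np.float64(127.0), np.float64(127.0), np.float64(126.0), np.float64(128.0), np.float64(128.0), np.float64(165.0)]
2 150 [320. 252.] [np.float64(25.0), np.float64(22.0), np.float64(27.0), np.float64(32.0), np.float64(32.0), np.float64(32.0)]
2 270 [283. 258.] [np.float64(121.0), np.float64(122.0), np.float64(126.0), np.float64(126.0), np.float64(148.0), np.float64(223.0)]
3 30 [327. 263.] [np.float64(138.0), np.float64(245.0), np.float64(216.0), np.float64(120.0), np.float64(126.0), np.float64(128.0)]
3 150 [298. 250.] [np.float64(250.0), np.float64(250.0), np.float64(250.0), np.float64(249.0), np.float64(250.0), np.float64(250.0)]
3 270 [289. 270.] [np.float64(175.0), np.float64(179.0), np.float64(180.0), np.float64(181.0), np.float64(170.0), np.float64(233.0)]
t 23.07 p [502.1  91.2  94. ] h 32.7 F [-0.2 -0.5 -0.4] j [-0.05  0.45  1.72 -0.    0.97 -0.62]
[[0.1, 2.8, 0.0, np.float64(-0.71), -1], [0.4, 5.6, 0.0, np.float64(-1.38), -1], [0.9, 8.3, 0.0, np.float64(-2.05), -1], [1.6, 11.0, 0.0, np.float64(-2.71), -1], [2.5, 13.7, 0.1, np.float64(-3.38), -1], [3.5, 16.2, 0.1, np.float64(-4.05), -1], [4.8, 18.8, 0.1, np.float64(-4.71), -1], [6.2, 21.2, 0.1, np.float64(-5.38), -1], [7.7, 23.5, 0.1, np.float64(-6.05), -1], [9.5, 25.7, 0.1, np.float64(-6.71), -1], [11.3, 27.7, 0.1, np.float64(-7.38), -1], [13.4, 29.7, 0.1, np.float64(-8.05), -1]]
```

The grey values lie along the pegs predicted for place 2, so the second click is done. Now the third.

>>> move_arm --rows '[[[0.1, 2.8, 0, -0.7, -1], [0.4, 5.6, 0, -1.4, -1], [0.9, 8.3, 0, -2, -1], [1.6, 11, 0, -2.7, -1], [2.5, 13.7, 0, -3.4, -1], [3.5, 16.2, 0, -4, -1], [4.8, 18.8, 0, -4.7, -1], [6.2, 21.2, 0, -5.4, -1], [7.7, 23.5, 0, -6, -1], [9.5, 25.7, 0, -6.7, -1], [11.3, 27.7, 0, -7.4, -1], [13.4, 29.7, 0, -8, -1]]]'

```text
time_s: 24.58
eef_pos: [529.0, 73.5, 93.9]
ee_rot: [0.001, 0.761, 0.648, -0.001]
force: [-1.7, -0.3, 0.7]
grip_width: 0.004
```

```bash
python3 st.py;  python3 - <<'E'
from h import *
rel([arc(40,261+2.2*i,94,-180) for i in range(1,6)])
E
```

```text
Ftool [-0.5 -1.7 -0.7] ang -99.45 r 40.1
t 24.57 p [529.   73.5  93.9] h 80.9 F [-1.7 -0.3  0.7] j [-0.08  0.49  1.65 -0.    1.   -1.49]
[]
t 24.57 p [529.   73.5  93.9] h 80.9 F [-1.7 -0.3  0.7] j [-0.08  0.49  1.65 -0.    1.   -1.49]
[[0.1, 1.9, -0.1, np.float64(-0.39), -1], [0.2, 3.4, -0.1, np.float64(-0.76), -1], [0.4, 4.9, -0.1, np.float64(-1.12), -1], [0.6, 6.4, -0.1, np.float64(-1.49), -1], [0.8, 7.9, -0.1, np.float64(-1.86), -1]]
```

>>> move_arm --rows '[[[0.1, 1.9, 0, -0.4, -1], [0.2, 3.4, 0, -0.8, -1], [0.4, 4.9, 0, -1.1, -1], [0.6, 6.4, 0, -1.5, -1], [0.7, 7, 0, -1.7, -1], [0.7, 7, 0, -1.7, -1], [0.7, 7, 0, -1.7, -1], [0.7, 7, 0, -1.7, -1], [0.7, 7, 0, -1.7, -1]]]'

```text
time_s: 25.7
eef_pos: [536.0, 73.0, 94.0]
ee_rot: [0.0, 0.701, 0.713, -0.002]
force: [0.7, 0.3, 0.5]
grip_width: -0.002
```

```bash
python3 st.py;  python3 - <<'E'
from h import *
c=eyes.capture('side')
cv2.imwrite('pics/s9.png',cv2.resize(c['color'][225:345,205:365],(800,600),interpolation=cv2.INTER_CUBIC))
w=np.radians(PHI); print([C[0]+81*np.cos(w),C[1]+81*np.sin(w)])
rel([[612.9,88.9,180,80.9]])
E
```

```text
Ftool [ 0.3  0.7 -0.5] ang -89.36 r 40.0
t 25.7 p [536.  73.  94.] h 91.0 F [0.7 0.3 0.5] j [-0.08  0.51  1.62 -0.    1.01 -1.67]
[]
[np.float64(612.9356247597266), np.float64(88.91263519969934)]
t 25.75 p [536.  73.  94.] h 91.0 F [ 0.7  0.3 -1. ] j [-0.08  0.51  1.62 -0.    1.01 -1.67]
[[14.3, 77.0, -86.2, np.float64(1.69), -1]]
```

View pics/s9.png

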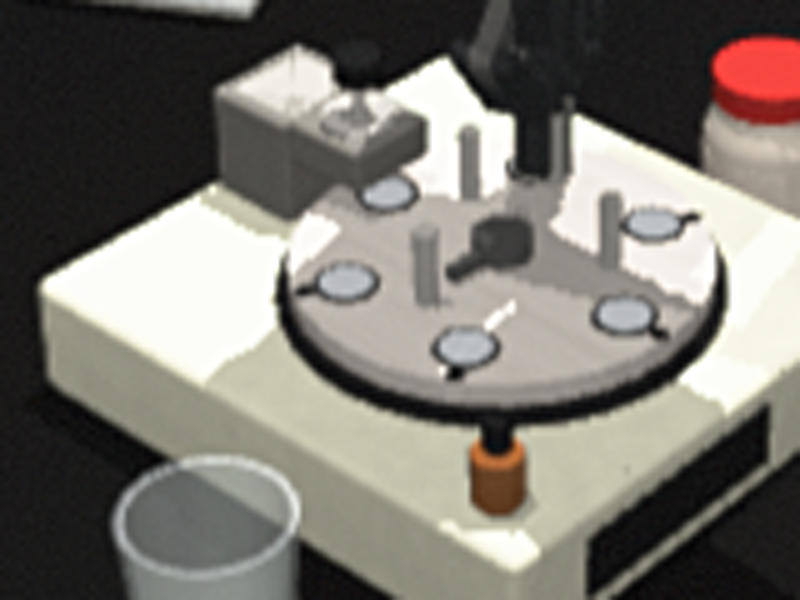

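Third click done: the windows are in detent with pegs at (427,230), (468,130) and (610,195), as expected for place 3. I lift and go over the plunger.

>>> move_arm --rows '[[[0, 0, -25, 0, -1], [0, 0, -50, 0, -1], [0, 0, -75, 0, -1], [0, 0, -86, 0, -1], [4, 20, -86, 0, -1], [8, 45, -86, 0, -1], [14.3, 77, -86, 0, -1], [14.3, 77, -75, 0, -1], [14.3, 77, -65, 0, -1], [14.3, 77, -60, 0, -1], [14.3, 77, -60, 0, -1]]]'

```text
time_s: 27.12
eef_pos: [612.4, 88.8, 153.6]
ee_rot: [0.0, 0.701, 0.713, -0.002]
force: [-0.3, 0.1, 0.0]
grip_width: -0.002
```

```bash
python3 st.py; python3 -c "
from h import *
s=sense();rel([[612.9,88.9,147,91]])"
```

```text
Ftool [ 0.1 -0.3 -0. ] ang -17.5 r 80.5
t 27.12 p [612.4  88.8 153.6] h 91.0 F [-0.3  0.1  0. ] j [-0.04  0.59  1.31 -0.    1.25 -1.63]
[]
t 27.12 p [612.4  88.8 153.6] h 91.0 F [-0.3  0.1  0. ] j [-0.04  0.59  1.31 -0.    1.25 -1.63]
[[0.1, 0.5, 6.6, np.float64(0.01), -1]]
```

>>> move_arm --rows '[[[0, 0.4, 4, 0, -1], [0, 0.4, 8, 0, -1], [0, 0.4, 10, 0, -1], [0, 0.4, 12, 0, -1], [0, 0.4, 14, 0, -1], [0, 0.4, 16, 0, -1], [0, 0.4, 18, 0, -1], [0, 0.4, 20, 0, -1], [0, 0.4, 21, 0, -1], [0, 0.4, 21, 0, -1]]]'

```text
time_s: 28.38
eef_pos: [612.7, 88.8, 132.5]
ee_rot: [0.0, 0.701, 0.713, -0.002]
force: [-1.3, 0.6, 2.7]
grip_width: -0.0
```

```bash
python3 st.py
```

```text
Ftool [ 0.6 -1.3 -2.7] ang -17.44 r 80.8
t 28.38 p [612.7  88.8 132.5] h 91.0 F [-1.3  0.6  2.7] j [-0.04  0.61  1.33 -0.    1.2  -1.63]
[]
```

>>> move_arm --rows '[[[0, 0, 1, 0, -1], [0, 0, 2, 0, -1], [0, 0, 2.5, 0, -1], [0, 0, 2.5, 0, -1]]]'

```text
time_s: 28.88
eef_pos: [612.9, 88.8, 130.6]
ee_rot: [0.0, 0.701, 0.713, -0.002]
force: [-3.3, -0.2, 8.7]
grip_width: -0.001
```

```bash
python3 st.py
```

```text
Ftool [-0.2 -3.4 -8.7] ang -17.4 r 81.0
t 28.88 p [612.9  88.8 130.6] h 91.0 F [-3.3 -0.2  8.7] j [-0.04  0.61  1.33 -0.    1.2  -1.63]
[]
```

>>> move_arm --rows '[[[0, 0, 1, 0, -1], [0, 0, 2, 0, -1], [0, 0, 2.5, 0, -1], [0, 0, 2.5, 0, -1]]]'

```text
time_s: 29.38
eef_pos: [613.0, 88.8, 129.3]
ee_rot: [0.001, 0.701, 0.714, -0.001]
force: [-5.3, -0.1, 11.1]
grip_width: 0.001
```

```bash
python3 st.py
```

```text
Ftool [ -0.   -5.3 -11.1] ang -17.39 r 81.1
t 29.38 p [613.   88.8 129.3] h 91.0 F [-5.3 -0.1 11.1] j [-0.04  0.62  1.33 -0.    1.19 -1.63]
[]
```

11 N at fingertip height 121 mm matches the button compressed at the hard end. I lift away and check.

>>> move_arm --rows '[[[0, 0, -3, 0, -1], [0, 0, -10, 0, -1], [0, 0, -30, 0, -1], [0, 0, -70, 0, -1], [0, 0, -110, 0, -1], [0, -60, -130, 0, -1], [0, -120, -130, 0, -1], [0, -180, -130, 0, -1], [0, -230, -130, 0, -1], [0, -230, -130, 0, -1]]]'

```text
time_s: 30.62
eef_pos: [381.0, 85.2, 259.8]
ee_rot: [0.001, 0.701, 0.714, -0.001]
force: [0.0, -0.7, 0.3]
grip_width: -0.0
```

```bash
python3 st.py; python3 - <<'E'
from h import *
c=eyes.capture('side')
for z in (125,136): print(z,proj(c,[612.9,88.9,z]).round(1), ((proj(c,[612.9,88.9,z])-[205,225]+.5)*5-.5).round())
for a in range(0,360,60):
    w=np.radians(PHI+a); print(((proj(c,[C[0]+66*np.cos(w),C[1]+66*np.sin(w),72])-[205,225]+.5)*5-.5).round(),end=' ')
cv2.imwrite('pics/s10.png',cv2.resize(c['color'][225:345,205:365],(800,600),interpolation=cv2.INTER_CUBIC))
E
```

```text
Ftool [-0.7  0.  -0.3] ang -169.8 r 157.1
t 30.62 p [381.   85.2 259.8] h 91.1 F [ 0.  -0.7  0.3] j [-0.08 -0.01  1.82 -0.    1.33 -1.67]
[]
125 [276.2 239.4] [358.  74.]
136 [276.  234.9] [357.  52.]
[387. 193.] [346. 282.] [465. 347.] [624. 315.] [653. 224.] [536. 166.]
```

View pics/s10.png

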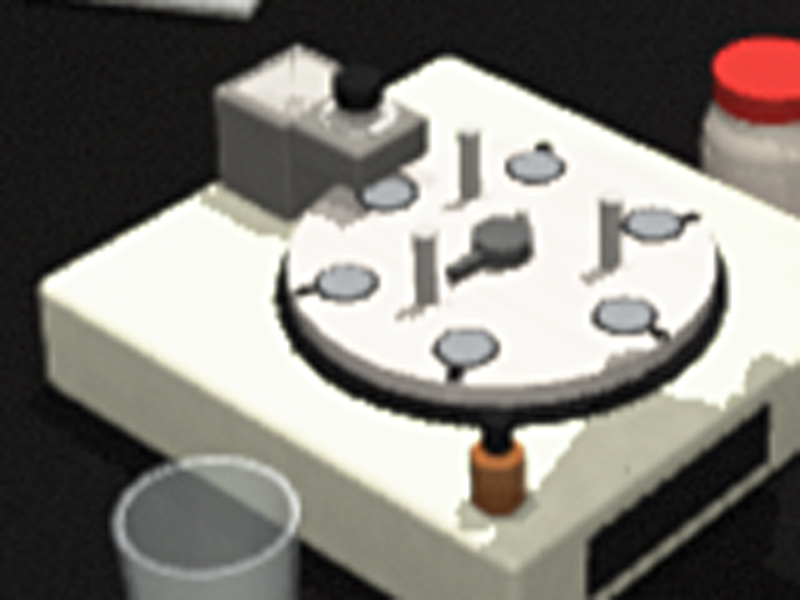

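The button top is now at (358,74), exactly the predicted fully-down position. All windows are on their detent positions, the pin is behind the hub at (523,215), and the vial, jar and beaker have not moved. I'm handing in.

```bash
python3 -c "
from rig import ctrl
print(ctrl.finish_job())"
```

```text
the job is handed in; nothing more can be done
None
```

The photometer is set to its third filter with the plunger locked down, and the job was handed in at about 31 s of the 72 s allowed. No verdict was reported.

- **Wheel:** It started hung up between places 2 and 3. I pushed it clockwise to the end stop, about 13° past place 0. I pressed it there at 10 to 12 N for about a second, then let it spring back to place 0.
- **Clicks:** I turned it back three single clicks. I checked the first and third in side pictures. For the second I used only the force and the grey values at the predicted peg positions.
- **Plunger:** I pressed it with the shut fingertips until the force reached about 11 N, with the fingertips 121 mm above the bench. That fits the button compressed at its hard end.
- **Last checks:** In the final picture the button top is exactly where it should be when fully down. The five visible windows sit on their detent positions, and the pin position fits place 3. The vial, jar and beaker stand where they were, and the arm is clear of everything.
- **Limits:** The highest forces I read were about 14 N in all at the wheel and 12 N at the plunger. Readings came only at the end of each move, so brief peaks in between were not seen. The wash bottle and amber bottle were outside the last picture, but the arm did not go near them. No check failed.

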